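# Show a spice jar's base to the camera

## Robot

A 6-joint arm with a two-finger parallel gripper is mounted at the origin on a cart in front of the work surface, level with it; the furniture and walls round the work are solid. World frame = base frame: x ahead of the robot, y to its left, z up, the work surface at z = 0. Lengths are in m, angles in rad, forces in N, time in s.
With the tool pointing down it reaches from about 0.375 to 0.975 m from the base axis. Payload 3.8 kg.
Tool frame: the origin (TCP) lies midway between the tips of the shut fingers; the grasp point (between the pads) lies 19 mm behind it; z points along the fingers, y is the line along which they close (so a half turn about z gives the same grasp; the last joint's range is limited). The gripper opens to 85 mm and grips with 20 to 120 N. Pads are 22 mm wide; open, the fingers measure 114 mm over their backs; the gripper's body (76 mm by 85 mm) begins 54 mm behind the grasp point. The pads swing forward as they close: fully open they stand 13 mm farther back than shut.
Start: joints at [1.192, 0.264, 1.604, -0, 1.274, -0.037], TCP at [0.226, 0.636, 0.231] pointing down, gripper open.
Joint ranges: [-2.63, 2.63], [-0.94, 2.18], [0.31, 2.57], [-1.31, 4.45], [0, 2.66], [-2.55, 2.55]. Speed limits (rad/s): [2.57, 2.57, 3.14, 3.14, 3.14, 3.14].

## Interface

Orientations are given as a rotation vector (axis times angle).
In Python, from workcell import status, read_camera, workorder, masks_of gives the robot as it stands.
- The arm moves only by the tool drive_tool, never from a script. Its argument "rows" is a list of rows, each a list of 7 numbers: the turn, a rotation vector about the tool's x, y, z in degrees, then the shift along the tool's x, y, z in m, then the opening, from 0 (shut) to 1 (fully open). In form: [[ax, ay, az, tx, ty, tz, claw], ...]. A call has 1 to 8 rows; each row shifts and turns the commanded pose from where the row before left it, along the tool's axes as they then stand; what a row does not reach is not made up. A row lasts 1/12 s, in which the tool goes at most 41.7 mm and 7.16 degrees, less where a joint would pass 70% of its speed; a pose out of reach is approached as far as the arm can. A call is refused whole if a number of a shift passes 0.0417 or a number of a turn 7.16, either way. A call with a gripper value outside its range is refused whole. The fingers move at their own pace and stop on an object; "force" is the grip in N (left out, the last holds). Time passes only in rows, so rows that do not move let the fingers close. It gives the time, the measured TCP pose, the force, the opening and the grip force at its end, in the units of the state.
- status.read_state(): the state, without advancing time (a new reading comes with each control period).
- read_camera(name): name is "side" or "top" or "wrist"; returns a dict with "color" (420x560x3 uint8, red, green, blue), "intrinsics" (3x3 intrinsics, pixels), "D" ([k1, k2, p1, p2, k3] as OpenCV has them; the pictures are not rectified), "world_from_camera" (4x4, takes a point from camera to world coordinates); the wrist camera has in their place "mount" (4x4, takes a point from camera to tool coordinates, whose origin is the TCP and whose axes are the flange's). Camera axes: x right, y up, looking along -z (the intrinsics and any distortion apply to the point x, -y, -z); pixel columns grow to the right and rows downward; lengths in m; the calibration is good to about 2 mm. A picture is of the moment at which its call begins: read the wrist's pose just before it. There is no depth.
- workorder.finish_job(): hands the job in; it is judged then, once.
Trained networks look in a picture, given as the dict that the camera call returned (one of the last four; its "shot" number tells which), for a name from the list of things; names that differ only in an ending like _2 or _b are one class to them, and where a whole thing is asked for, a point or a joint stands for the part that bears it (a point fixed in the world has none). Each returns a list of dicts, best first, with "score" (0 to 1); they miss things now and then, are a little off and sometimes report something else, mostly with a low value. They report only what shows in the picture. A call takes as long as a camera call.
- masks_of(picture, name): "mask" (420x560 bool, what is visible of it) and "bbox" ([left, top, right, bottom] in pixels, round what is visible of it).
The state is a dict: "time": time; "q": joint angles; "joint_vel": joint speeds; "joint_torque": joint torques, N m; "tool_pos": TCP position; "tcp_rot": TCP orientation; "wrist_force": force on the tool from outside, world axes, zero at the start; "torque": the same for the moment, N m; "width": opening from 0.0 (shut) to 1.0 (fully open); "grip_force": force on a finger pad.
Only numpy, scipy, OpenCV 4.12 (cv2) and the standard library are available. Lean on these libraries where they do the work, as an engineer would, in place of code of your own. Each camera call takes 0.05 s, during which the arm holds its last target. There are 200 camera calls.

## Task

Pull the drawer of the small wooden spice cabinet all the way out to its stop and leave it open, then pick out the spice jar with the red cap and hold it up in the air in front of the small white camera so that it can read the date under the jar: jar lying level, its base squarely facing the lens and centred on it, the base 10 cm from the glass. Finish holding it still there, with the fingers alone carrying it; leave the other two containers lying in the drawer, do not touch the camera, and do not disturb the milk jug and the cup.

Things in the scene. Friction and masses are not known exactly. Their poses are not given: they have to be found in the camera images.
- spice_cabinet: Fixed countertop cabinet of light wood, 200 deep (x) by 280 wide (y) by 95 high (z), with one drawer. Origin: centre of its underside; -x is its front, where the drawer comes out; z up. It stands somewhere ahead of the robot, turned a little.
- spice_drawer (a joint): The cabinet's drawer, white front 276 wide, 78 high, top edge 87 above the worktop. Metres pulled out along the cabinet's -x: 0 shut, 0.165 at its stop; starts up to 0.008 open. Friction about 2 N; stays where left. Inner walls reach 54 above the worktop. Three lanes, 80 apart, each with two grey ribs along it on which a container lies.
- drawer_handle (a point): Middle of the drawer's steel bar handle: bar 10 thick, 110 long along the cabinet's y (horizontal), 60 above the worktop, its centre 35 in front of the drawer front (30 free between bar and front), posts 50 to either side of this point. Axes as the cabinet's. Moves with the drawer.
- drawer_floor (a point): Middle of the drawer's front edge inside, on the drawer floor, 17 above the worktop; the containers lie behind it, towards its +x. Axes as the cabinet's. Moves with the drawer.
- spice_jar: Loose spice jar, round, 45 across, 106 long, red cap, dark label, about 0.1 kg. Origin: centre of its base; its z axis runs from base to cap. Lies level in one of the three lanes along the drawer, cap to the front, base 130 to 150 behind the inside of the drawer front, axis about 44 above the worktop. Grasp it across its middle from above.
- jar_cap (a point): Centre of the top of the jar's red cap, 106 from the base along the jar's axis.
- salt_shaker: Loose glass salt shaker with grey top, 44 across and 90 long, lying in another lane, top to the front. Stays in the drawer. Origin: centre of its base, z axis to its top.
- glass_bottle: Loose small clear bottle with cork, 48 across and 128 long, lying in the remaining lane, cork to the front. Stays in the drawer. Origin: centre of its base, z axis to the cork.
- camera_stand: Fixed camera stand at the robot's left: round dark foot 90 across, thin column 301 high. It carries the white camera head (40 x 66 x 46). Origin: centre of the foot's underside; the camera looks level along its -x. Do not touch stand or head.
- lens (a point): Centre of the camera's glass, 48 in front of the stand's axis, 0.16 to 0.23 above the worktop (the head stands at a different height each time and keeps it). The camera looks along this frame's -x, z is up: the jar's base belongs at (-0.10, 0, 0) in this frame, the jar's axis along x, its cap farther away from the lens.
- milk_jug: Loose steel-grey milk jug with a handle, 74 x 98 x 88, standing on the worktop at the right. Leave alone. Origin: centre of its underside.
- cup: Loose white cup, 62 x 89 x 52, standing on the worktop at the right. Leave alone. Origin: centre of its underside.

How it is judged:
By the outcome, as a careful person would: the job done as asked, in the order asked, and still so for the second after the job is handed in, while the arm keeps its last pose, push and grip.
It also fails if it takes over 54 s, if anything falls off the work surface, if the arm or the gripper's body presses on something with over 40 N, if the wrist force passes 120 N, or if a joint passes its speed limit or range.

## Working session

There is one attempt and no reset: what is moved stays moved. The work goes in short steps, Python scripts to look and compute and a tool call to move; the robot and the scene stay as the last step left them, time stands still between calls to the robot, and variables do not carry over. Pictures are saved under pics/ and viewed, at most 10 in all, crops included, and the job is handed in when it is done.

Besides the shell and the picture viewer there is one more tool, called after "Call:" by a JSON object that holds its "api" and its "payload", one argument or row to a line. drive_tool: Moves the arm, as the interface text tells. Its arguments: {"type":"object","properties":{"rows":{"type":"array"},"force":{"type":"number"}},"required":["rows"]}

```bash
ls; mkdir -p pics; python3 - <<'E'
from workcell import status, read_camera, masks_of
import cv2, numpy as np
s=status.read_state(); print({k:np.round(v,3).tolist() for k,v in s.items()})
ims=[]
for n in ["side","top"]:
    p=read_camera(n); ims.append(p)
    np.savez(f"pics/{n}.npz",**{k:v for k,v in p.items()})
    print(n,p["intrinsics"].tolist(),p["D"],np.round(p["world_from_camera"],3).tolist())
    cv2.imwrite(f"pics/{n}0.png",p["color"][:,:,::-1])
    for o in ["spice_cabinet","drawer_handle","camera_stand","lens","spice_jar","milk_jug","cup"]:
        print(n,o,[(round(m["score"],2),m["bbox"],int(m["mask"].sum())) for m in masks_of(p,o)[:2]])
E
```

```text
pics
{'time': 0.0, 'q': [1.192, 0.265, 1.605, 0.0, 1.274, -0.037], 'joint_vel': [0.001, 0.002, -0.002, -0.0, 0.001, 0.0], 'joint_torque': [0.002, -51.513, -36.731, 0.0, 0.013, -0.0], 'tool_pos': [0.226, 0.635, 0.23], 'tcp_rot': [-0.534, -3.095, 0.004], 'wrist_force': [0.298, 0.483, -0.471], 'torque': [0.008, -0.018, -0.031], 'grip_force': 0.0, 'width': 0.999}
side [[427.52018748626284, 0.0, 280.35828616874034], [0.0, 427.52018748626284, 206.8575885798845], [0.0, 0.0, 1.0]] [-0.11240232  0.          0.          0.          0.        ] [[-0.97, 0.152, -0.191, 0.351], [-0.243, -0.665, 0.706, 0.919], [-0.02, 0.731, 0.682, 0.985], [0.0, 0.0, 0.0, 1.0]]
side spice_cabinet [(0.61, [192.9, 170.2, 291.0, 250.8], 5587)]
side drawer_handle [(0.92, [256.5, 175.0, 291.2, 251.6], 968)]
side camera_stand [(0.8, [216.1, 223.3, 253.6, 315.5], 1725)]
side lens [(0.72, [214.9, 237.3, 246.3, 271.3], 671), (0.54, [192.3, 166.9, 289.7, 250.2], 5642)]
side spice_jar []
side milk_jug [(0.96, [349.1, 156.0, 369.4, 186.9], 495)]
side cup [(0.87, [303.0, 157.1, 325.8, 176.9], 285)]
top [[495.95694832057006, 0.0, 267.79468764296485], [0.0, 495.95694832057006, 202.5241907422285], [0.0, 0.0, 1.0]] [-0.03121879  0.          0.          0.          0.        ] [[0.076, 0.976, -0.206, 0.325], [-0.997, 0.075, -0.016, -0.0], [-0.0, 0.207, 0.978, 1.404], [0.0, 0.0, 0.0, 1.0]]
top spice_cabinet [(0.81, [236.8, 118.8, 338.3, 215.4], 8575)]
top drawer_handle [(0.76, [237.3, 184.8, 335.5, 215.4], 1471), (0.38, [147.4, 153.3, 177.1, 182.9], 554)]
top camera_stand [(0.92, [148.3, 145.9, 190.8, 195.9], 1280), (0.59, [366.9, 278.3, 402.3, 307.9], 710)]
top lens [(0.92, [147.7, 155.6, 172.7, 181.9], 519)]
top spice_jar []
top milk_jug [(0.55, [366.9, 280.3, 403.1, 305.7], 667)]
top cup [(0.77, [371.9, 215.3, 398.0, 245.3], 449), (0.2, [151.2, 149.0, 189.8, 198.1], 1226)]
```

View pics/side0.png

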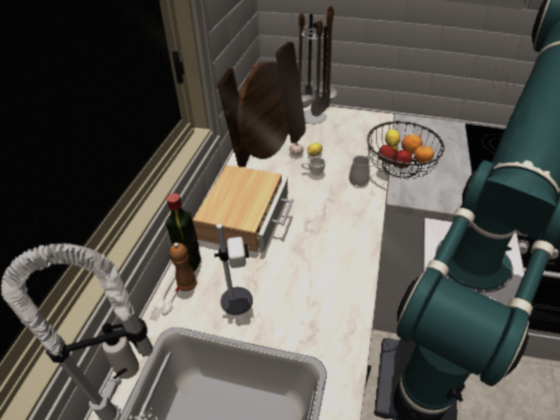

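View pics/top0.png

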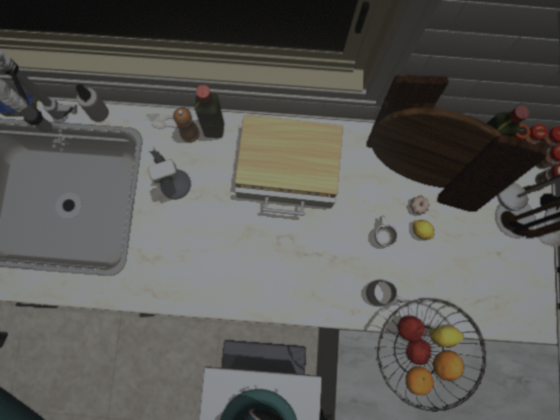

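The side view shows the cabinet at about (240,205), the handle at (280,210), and the camera head at (237,250) over its foot at (237,302). The top view shows the wooden top at (288,155), the handle at (283,210), the head at (162,170), the foot at (175,183), the cup at (385,235) and the jug at (380,292). I'll fit poses from the silhouettes.

```bash
cat > h.py <<'E'
import numpy as np, cv2
from scipy.optimize import minimize
from scipy.spatial.transform import Rotation as R
F=np.diag([1,-1,-1.])
def wfc(p,s=None):
    if "mount" not in p: return np.array(p["world_from_camera"])
    T=np.eye(4);T[:3,:3]=R.from_rotvec(s["tcp_rot"]).as_matrix();T[:3,3]=s["tool_pos"]
    return T@np.array(p["mount"])
def proj(p,X,s=None):
    T=wfc(p,s);c=(np.atleast_2d(X)-T[:3,3])@T[:3,:3]@F
    return cv2.projectPoints(c.astype(float),np.zeros(3),np.zeros(3),np.array(p["intrinsics"]),np.array(p["D"]))[0][:,0]
def ray(p,uv,s=None):
    T=wfc(p,s);n=cv2.undistortPoints(np.array(uv,float).reshape(-1,1,2),np.array(p["intrinsics"]),np.array(p["D"]))[:,0]
    d=np.c_[n,np.ones(len(n))]@F@T[:3,:3].T
    return T[:3,3],d
def at_z(p,uv,z,s=None):
    o,d=ray(p,uv,s); return o+d*((z-o[2])/d[:,2])[:,None]
def hullmask(p,X,s=None):
    m=np.zeros((420*4,560*4),np.uint8)
    h=cv2.convexHull((proj(p,X,s)*4+1.5).clip(-9000,9000).astype(np.int32));cv2.fillConvexPoly(m,h,1)
    return cv2.resize(m.astype(np.float32),(560,420),interpolation=cv2.INTER_AREA)
def iou(a,b): 
    return np.minimum(a,b).sum()/np.maximum(a,b).sum()
def pose(x,y,yaw): 
    c,s=np.cos(yaw),np.sin(yaw); return lambda P:np.asarray(P,float)@np.array([[c,-s,0],[s,c,0],[0,0,1]]).T+[x,y,0]
def box(x0,x1,y0,y1,z0,z1): return [[a,b,c] for a in(x0,x1) for b in(y0,y1) for c in(z0,z1)]
E
cat > m1.py <<'E'
from h import *
from workcell import read_camera,masks_of
ps=[read_camera("side"),read_camera("top")]
# wood top
def wood(p):
    h=cv2.cvtColor(p["color"],cv2.COLOR_RGB2HSV); b=masks_of(p,"spice_cabinet")[0]["bbox"]
    m=((h[...,0]>8)&(h[...,0]<28)&(h[...,1]>85)&(h[...,2]>110)).astype(np.uint8)
    k=np.zeros_like(m);b=np.array(b).astype(int);k[b[1]-4:b[3]+4,b[0]-4:b[2]+4]=1;m*=k
    n,l,st,_=cv2.connectedComponentsWithStats(m);i=1+st[1:,4].argmax();return cv2.morphologyEx((l==i).astype(np.uint8),cv2.MORPH_CLOSE,np.ones((7,7)))
w=wood(ps[1]);ws=wood(ps[0])
r=cv2.minAreaRect(np.argwhere(w)[:,::-1].astype(np.float32));c=cv2.boxPoints(r);P=at_z(ps[1],c,.095);print("corners",P.round(3).tolist())
top=box(-.1,.1,-.14,.14,.095,.095)
f=lambda v:-iou(hullmask(ps[1],pose(*v)(top)),w)
c0=P.mean(0)
best=min((minimize(f,[c0[0],c0[1],y],method="Nelder-Mead",options=dict(initial_simplex=[[c0[0],c0[1],y],[c0[0]+.02,c0[1],y],[c0[0],c0[1]+.02,y],[c0[0],c0[1],y+.1]])) for y in(-.15,0.,.15)),key=lambda r:r.fun)
print("cab",best.x,best.fun)
G=pose(*best.x)
for d in(0,.008): print("handle",G([[-.1-.035-d-.0,0,.06]]),proj(ps[1],G([[-.135-d,0,.06]])))
hm=masks_of(ps[1],"lens")[0]["mask"].astype(float);hs=masks_of(ps[0],"lens")[0]["mask"].astype(float)
sm=masks_of(ps[1],"camera_stand")[0]["mask"];ss=masks_of(ps[0],"camera_stand")[0]["mask"]
an=np.linspace(0,6.28,40);foot=np.c_[.045*np.cos(an),.045*np.sin(an),0*an+.005]
def g(v):
    T=pose(*v[:3]);H=T(box(-.048,-.008,-.033,.033,v[3]-.023,v[3]+.023));Ft=T(foot)
    a=-iou(hullmask(ps[1],H),hm)-iou(hullmask(ps[0],H),hs)
    # foot: share of projected foot (outside head) in stand mask
    for p,m in((ps[1],sm),(ps[0],ss)):
        k=np.maximum(hullmask(p,Ft),hullmask(p,H)); col=T([[x,y,z] for x in(-.006,.006) for y in (-.006,.006) for z in(0,.301)])
        a-=iou(np.maximum(k,hullmask(p,col)),m.astype(float))
    return a
f0=at_z(ps[1],[[176,184]],0)[0];print(f0)
rs=[]
for y in(-.6,-.2,.2,.6,1.0):
    v=np.array([f0[0],f0[1],y,.2]);S=[v]+[v+e for e in np.diag([.02,.02,.3,.03])]
    r=minimize(g,v,method="Nelder-Mead",options=dict(initial_simplex=S,maxiter=250));rs.append(r);print("stand",r.x.round(3),r.fun)
r=min(rs,key=lambda r:r.fun);print("lens",pose(*r.x[:3])([[-.048,0,r.x[3]]]))
for o in["milk_jug","cup"]:
    b=masks_of(ps[1],o)[0]["bbox"];print(o,at_z(ps[1],[[(b[0]+b[2])/2,(b[1]+b[3])/2]],.04))
v=ps[1]["color"].copy();
for q in [proj(ps[1],G(top))[[0,1,3,2]] if 0 else proj(ps[1],G([[-.1,-.14,.095],[.1,-.14,.095],[.1,.14,.095],[-.1,.14,.095]])),proj(ps[1],G([[-.135,-.055,.06],[-.135,.055,.06]])),proj(ps[1],pose(*r.x[:3])(foot))]: cv2.polylines(v,[q.round().astype(int).reshape(-1,1,2)],True,(255,0,0),1)
q=cv2.convexHull(proj(ps[1],pose(*r.x[:3])(box(-.048,-.008,-.033,.033,r.x[3]-.023,r.x[3]+.023))).astype(np.float32)).astype(int);cv2.polylines(v,[q],True,(0,0,255),1)
a=cv2.resize(v[100:240,130:350],None,fx=3.6,fy=3.6,interpolation=2)
cv2.imwrite("pics/fit.png",a[:,:,::-1])
E
python3 m1.py
```

```text
Traceback (most recent call last):
  File "m1.py", line 10, in <module>
    w=wood(ps[1]);ws=wood(ps[0])
  File "m1.py", line 6, in wood
    h=cv2.cvtColor(p["color"],cv2.COLOR_RGB2HSV); b=masks_of(p,"spice_cabinet")[0]["bbox"]
                                                    ~~~~~~~~~~~~~~~~~~~~~~~~~~~^^^
IndexError: list index out of range
```

```bash
python3 - <<'E'
t=open('m1.py').read()
t=t.replace('b=masks_of(p,"spice_cabinet")[0]["bbox"]','b=[193,170,291,251] if p is ps[0] else [237,119,338,215]')
t=t.replace('masks_of(','mk(').replace('import read_camera,mk','import read_camera,mk').replace('from workcell import read_camera,masks_of','')
t=t.replace('from h import *','''from h import *
from workcell import read_camera,masks_of
def mk(p,n):
    for i in range(4):
        q=masks_of(p,n)
        if q: return q
        p=read_camera("top" if p is ps[1] else "side")
    raise SystemExit("missed "+n)''')
open('m1.py','w').write(t)
E
sed -n 1,12p m1.py; python3 m1.py
```

```text
from h import *
from workcell import read_camera,masks_of
def mk(p,n):
    for i in range(4):
        q=masks_of(p,n)
        if q: return q
        p=read_camera("top" if p is ps[1] else "side")
    raise SystemExit("missed "+n)

ps=[read_camera("side"),read_camera("top")]
# wood top
def wood(p):
corners [[0.745, 0.106, 0.095], [0.748, 0.107, 0.095], [0.751, 0.073, 0.095], [0.748, 0.073, 0.095]]
cab [ 0.88116672  0.15198454 -0.53610309] -0.0036464466247707605
handle [[0.76510645 0.22094115 0.06      ]] [[202.10231491 143.24993333]]
handle [[0.7582288  0.22502747 0.06      ]] [[200.41942504 145.44693844]]
[0.65488455 0.29385917 0.        ]
stand [0.662 0.301 0.547 0.202] -3.092931138835514
stand [0.662 0.298 0.358 0.199] -3.0670940387103824
stand [0.663 0.299 0.424 0.199] -3.0688744616517885
stand [0.661 0.302 0.577 0.203] -3.0938667497851013
stand [0.661 0.301 0.575 0.201] -3.0934193872551683
lens [[0.62090794 0.2758297  0.20262488]]
milk_jug [[ 0.38658637 -0.31477258  0.04      ]]
cup [[ 0.55573919 -0.30883077  0.04      ]]
```

```bash
sed -i 's/(h\[...,2\]>110)/(h[...,2]>(110 if p is ps[0] else 60))/; s/(h\[...,1\]>85)/(h[...,1]>70)/' m1.py
sed -i '/^ps=/a print(cv2.cvtColor(ps[1]["color"],cv2.COLOR_RGB2HSV)[[155,182,194,220],288])' m1.py; python3 m1.py | grep -v stand
```

```text
[[ 23  76 138]
 [ 31  64 139]
 [105   7 143]
 [ 70   5 142]]
corners [[0.687, 0.112, 0.095], [0.844, 0.11, 0.095], [0.834, -0.17, 0.095], [0.678, -0.162, 0.095]]
cab [ 0.78214262 -0.02677863 -0.00979149] -0.7424047589302063
handle [[ 0.64714909 -0.0254568   0.06      ]] [[285.70629641 189.93892542]]
handle [[ 0.63914948 -0.02537847  0.06      ]] [[285.47972486 192.72828546]]
[0.65488455 0.29385917 0.        ]
lens [[0.62046709 0.27518541 0.20242752]]
milk_jug [[ 0.38373614 -0.314315    0.04      ]]
cup [[ 0.55585188 -0.31217429  0.04      ]]
```

View pics/fit.png

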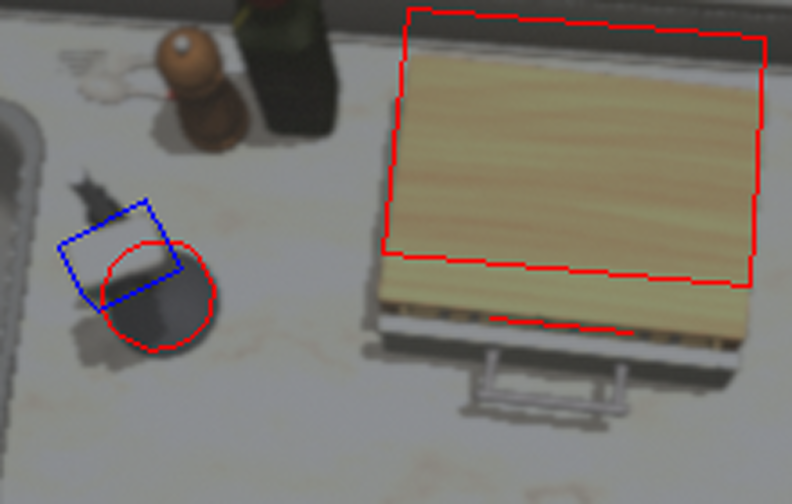

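The fit crop shows the wood's front corners at (380,300) and (745,340), its back corners at (407,55) and (765,92), and the bar ends at (480,400) and (625,408). The colour mask missed the front strip of the wood, so I'll use these corners. The stand foot fits well, but its yaw still needs a closer look.

```bash
python3 - <<'E'
from h import *
from workcell import read_camera,status
p=read_camera("top")
u=lambda L:np.array(L)/3.6+[130-.36,100-.36]
P=at_z(p,u([[380,300],[745,340],[765,92],[407,55]]),.095);print(P.round(3).tolist(),[round(np.linalg.norm(P[i]-P[i-1]),3) for i in range(4)])
d=P[1]-P[0]+P[2]-P[3]; yaw=np.arctan2(d[0],-d[1]);print("yaw",yaw,"centre",P.mean(0))
H=at_z(p,u([[480,400],[625,408]]),.06);print("handle ends",H.round(3).tolist(),H.mean(0))
G=pose(*P.mean(0)[:2],yaw);print("handle pred",G([[-.135,0,.06],[-.143,0,.06]]))
w=read_camera("wrist");s=status.read_state();print(np.round(w["mount"],4).tolist(),w["intrinsics"].tolist())
E
```

```text
[[0.648, 0.114, 0.095], [0.638, -0.163, 0.095], [0.836, -0.169, 0.095], [0.845, 0.11, 0.095]] [np.float64(0.198), np.float64(0.277), np.float64(0.199), np.float64(0.28)]
yaw -0.03396686501814617 centre [ 0.74172782 -0.02708121  0.095     ]
handle ends [[0.583, 0.033, 0.06], [0.586, -0.078, 0.06]] [ 0.58461532 -0.0225925   0.06      ]
handle pred [[ 0.60680569 -0.02249656  0.06      ]
 [ 0.59881031 -0.02222488  0.06      ]]
[[-0.0003, 0.9616, 0.2743, 0.0694], [1.0, 0.0004, -0.0001, 0.0001], [-0.0002, 0.2743, -0.9616, -0.1427], [0.0, 0.0, 0.0, 1.0]] [[347.57051566783036, 0.0, 278.37948516243705], [0.0, 347.57051566783036, 208.56245221796436], [0.0, 0.0, 1.0]]
```

Call:
{"api": "drive_tool", "payload": {
  "rows": [
    [0,0,0,-0.021,-0.022,-0.01,1],
    [0,0,0,-0.021,-0.022,-0.01,1],
    [0,0,0,-0.021,-0.022,-0.01,1],
    [0,0,0,-0.021,-0.022,-0.01,1],
    [0,0,0,-0.021,-0.022,-0.01,1],
    [0,0,0,-0.021,-0.022,-0.01,1],
    [0,0,0,-0.021,-0.022,-0.01,1],
    [0,0,0,-0.021,-0.022,-0.01,1]
  ]
}}

```text
time: 2.52
tool_pos: [0.3258, 0.4124, 0.3119]
tcp_rot: [0.534, 3.096, 0.001]
wrist_force: [0.6, 0.3, 0.3]
width: 0.998
grip_force: 0.0
```

Call:
{"api": "drive_tool", "payload": {
  "rows": [
    [0,0,0,-0.021,-0.022,-0.01,1],
    [0,0,0,-0.021,-0.022,-0.01,1],
    [0,0,0,-0.021,-0.022,-0.01,1],
    [0,0,0,-0.021,-0.022,-0.01,0.3],
    [0,0,0,0,0,0,0.3],
    [0,0,0,0,0,0,0.3]
  ]
}}

```text
time: 3.02
tool_pos: [0.3761, 0.3019, 0.3525]
tcp_rot: [0.539, 3.093, 0.003]
wrist_force: [0.1, 0.2, 0.9]
width: 0.601
grip_force: 0.0
```

```bash
cat > w.py <<'E'
import sys
from h import *
from workcell import read_camera,status,masks_of
s=status.read_state();w=read_camera("wrist")
print(s["time"],np.round(s["tool_pos"],4),np.round(s["tcp_rot"],3),"q",np.round(s["q"],2),s["width"],s["grip_force"])
cv2.imwrite(f"pics/{sys.argv[1]}.png",w["color"][:,:,::-1])
np.savez(f"pics/{sys.argv[1]}.npz",color=w["color"],intrinsics=w["intrinsics"],D=w["D"],mount=w["mount"],tool_pos=s["tool_pos"],tcp_rot=s["tcp_rot"])
for o in sys.argv[2:]:
    for m in masks_of(w,o)[:2]: print(o,round(m["score"],2),m["bbox"])
E
python3 w.py w1 lens camera_stand
```

```text
3.0167 [0.3761 0.3019 0.3525] [5.390e-01 3.093e+00 3.000e-03] q [ 0.62 -0.16  1.83  0.    1.47 -0.6 ] 0.6006511677695227 0.0
lens 0.51 [74.0, 343.7, 220.7, 412.0]
camera_stand 0.65 [301.7, 298.3, 347.2, 371.5]
```

View pics/w1.png

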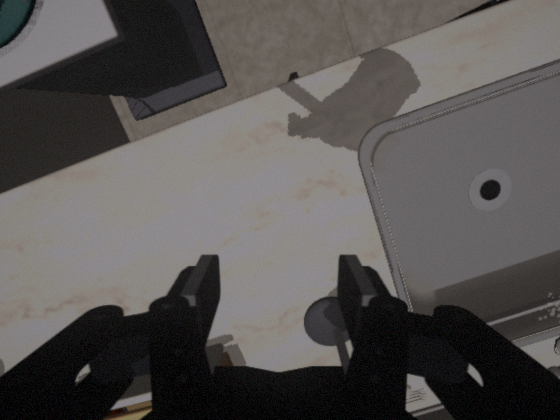

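The gripper blocks this view. Only the foot shows, at (325,322). I'll turn the tool to the handle orientation, which puts the wrist camera on the +y side, and look straight down on the head from there.

Call:
{"api": "drive_tool", "payload": {
  "rows": [
    [0,0,6.56,0,0,0,0.3],
    [0,0,6.56,0,0,0,0.3],
    [0,0,6.56,0,0,0,0.3],
    [0,0,6.56,0,0,0,0.3],
    [0,0,6.56,0,0,0,0.3],
    [0,0,6.56,0,0,0,0.3],
    [0,0,6.56,0,0,0,0.3],
    [0,0,6.56,0,0,0,0.3]
  ]
}}

```text
time: 3.83
tool_pos: [0.3743, 0.3039, 0.3503]
tcp_rot: [-1.852, -2.537, 0.002]
wrist_force: [0.1, -0.3, 0.3]
width: 0.3
grip_force: 0.0
```

Call:
{"api": "drive_tool", "payload": {
  "rows": [
    [0,0,6.56,0,0,0,0.3],
    [0,0,6.56,0,0,0,0.3],
    [0,0,6.56,0,0,0,0.3],
    [0,0,0,0,0,0,0.3]
  ]
}}

```text
time: 4.17
tool_pos: [0.3743, 0.3037, 0.3503]
tcp_rot: [-2.255, -2.186, 0.003]
wrist_force: [0.2, 0.5, 0.3]
width: 0.299
grip_force: 0.0
```

Call:
{"api": "drive_tool", "payload": {
  "rows": [
    [0,0,0,-0.0135,0.0325,-0.004,0.3],
    [0,0,0,-0.0135,0.0325,-0.004,0.3],
    [0,0,0,-0.0135,0.0325,-0.004,0.3],
    [0,0,0,-0.0135,0.0325,-0.004,0.3],
    [0,0,0,-0.0135,0.0325,-0.004,0.3],
    [0,0,0,-0.0135,0.0325,-0.004,0.3],
    [0,0,0,-0.0135,0.0325,-0.004,0.3],
    [0,0,0,0,0,0,0.3]
  ]
}}

```text
time: 4.83
tool_pos: [0.6043, 0.1994, 0.3775]
tcp_rot: [2.252, 2.187, -0.001]
wrist_force: [-0.7, -0.2, -0.5]
width: 0.301
grip_force: 0.0
```

```bash
python3 w.py w2 lens camera_stand spice_cabinet drawer_handle
```

```text
4.8333 [0.6043 0.1994 0.3775] [ 2.252e+00  2.187e+00 -1.000e-03] q [ 0.28  0.14  1.49 -0.    1.51  0.31] 0.3011988855926973 0.0
lens 0.83 [274.3, 42.0, 358.6, 127.3]
camera_stand 0.83 [277.2, 39.8, 381.1, 127.2]
spice_cabinet 0.89 [265.6, 213.3, 463.6, 402.3]
drawer_handle 0.6 [261.5, 216.0, 309.7, 372.0]
drawer_handle 0.18 [263.9, 211.3, 462.9, 402.2]
```

View pics/w2.png

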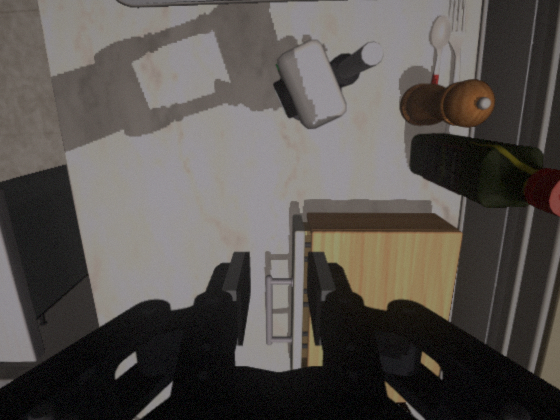

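The wrist view shows the white head clearly, with corners near (278,55), (320,41), (346,105) and (310,128). The column top is at (372,53), the cabinet front edge at x≈307, and the handle bar at (268,282–343). I'll fit the head pose and the handle from this picture.

```bash
cat > m2.py <<'E'
from h import *
from workcell import read_camera,masks_of
z=dict(np.load("pics/w2.npz"));w=z;s=z
g=cv2.cvtColor(z["color"],cv2.COLOR_RGB2HSV)
k=np.zeros((420,560),np.uint8);cv2.fillConvexPoly(k,np.array([[268,50],[324,30],[357,108],[310,138]]),1)
m=((g[...,2]>85)&(k>0)).astype(np.uint8)
n,l,st,_=cv2.connectedComponentsWithStats(m);m=(l==1+st[1:,4].argmax()).astype(np.uint8)
m=cv2.morphologyEx(m,cv2.MORPH_OPEN,np.ones((3,3)));print("px",m.sum(),"rect",cv2.minAreaRect(np.argwhere(m)[:,::-1].astype(np.float32)))
for i in range(5):
    sd=read_camera("side");q=masks_of(sd,"lens")
    q=[a for a in q if a["bbox"][1]>220]
    if q: break
hs=q[0]["mask"].astype(float);print(q[0]["score"],q[0]["bbox"])
col=np.array([[372.,53]])
def f(v,pr=0):
    T=pose(*v[:3]);r=.008
    H=[]
    for sx,sy in((1,1),(1,-1),(-1,1),(-1,-1)):
        for zz in(-.023,.023):
            for a,b in((0,r),(r,0),(.3*r,.3*r)): H.append([-.028+sx*(.02-a),sy*(.033-b),v[3]+zz])
    H=T(H);a=iou(hullmask(w,H,s),m);b=iou(hullmask(sd,H),hs);e=np.linalg.norm(proj(w,T([[0,0,.301]]),s)-col)
    if pr: print("iou",a,b,"col err",e,proj(w,T([[0,0,.301]]),s))
    return -2*a-b+.01*e
rs=[]
for y in(.2,.4,.55):
    v=np.array([.66,.3,y,.2]);S=[v]+[v+e for e in np.diag([.02,.02,.2,.03])]
    rs.append(minimize(f,v,method="Nelder-Mead",options=dict(initial_simplex=S,maxiter=300)));print(rs[-1].x.round(4),rs[-1].fun)
r=min(rs,key=lambda r:r.fun);f(r.x,1);print("lens",pose(*r.x[:3])([[-.048,0,r.x[3]]]),"yaw",r.x[2])
H=at_z(z,[[268,280],[268,343]],.065,s);print("handle",H)
C=at_z(z,[[307,231],[462,232]],.095,s);print("cab left corners",C, np.arctan2(*(C[1]-C[0])[[1,0]]))
E
python3 m2.py
```

```text
px 4661 rect ((315.63031005859375, 81.15249633789062), (97.5085220336914, 59.63670349121094), 64.31185150146484)
0.6 [212.9, 236.7, 246.7, 270.5]
[0.6628 0.2996 0.3329 0.206 ] -2.294724912504263
[0.6638 0.3007 0.4111 0.2088] -2.2677941848834515
[0.6632 0.3001 0.3544 0.2087] -2.2885463461392246
iou 0.80425316 0.6938127090301003 col err 0.7594118432880741 [[372.67985281  52.66161191]]
lens [[0.6174512  0.28396018 0.20598172]] yaw 0.33285182949136416
handle [[ 0.5847784   0.0313364   0.065     ]
 [ 0.58061834 -0.07637017  0.065     ]]
cab left corners [[0.63945277 0.11581011 0.095     ]
 [0.84294377 0.10797233 0.095     ]] -0.03849755768383579
```

```bash
python3 - <<'E'
t=open('m2.py').read()
a=t.index('g=cv2');b=t.index('for i in range(5)')
t=t[:a]+'''for i in range(5):
    wp=read_camera("wrist");q=masks_of(wp,"lens")
    if q and q[0]["score"]>.6: break
m=q[0]["mask"].astype(float);print(q[0]["score"],m.sum(),cv2.minAreaRect(np.argwhere(m)[:,::-1].astype(np.float32)))
'''+t[b:]
t=t[:t.index('H=at_z')]+'''
T=pose(*r.x[:3]);H=T(box(-.048,-.008,-.033,.033,r.x[3]-.023,r.x[3]+.023))
c=cv2.resize(z["color"][25:145,255:395],None,fx=5,fy=5,interpolation=cv2.INTER_CUBIC);c=cv2.convertScaleAbs(c,alpha=1.5)
mm=cv2.resize(m[25:145,255:395],None,fx=5,fy=5,interpolation=0).astype(np.uint8)
cv2.drawContours(c,cv2.findContours(mm,0,1)[0],-1,(0,255,0),1)
for zz in(0,1):
    q=((proj(w,H[[zz,2+zz,6+zz,4+zz]],s)-[255,25]+.5)*5).round().astype(int);cv2.polylines(c,[q],True,(255,0,0) if zz else (0,0,255),1)
cv2.imwrite("pics/head.png",c[:,:,::-1])'''
open('m2.py','w').write(t)
E
python3 m2.py
```

```text
0.77 4816.0 ((319.63848876953125, 87.97742462158203), (81.65882873535156, 83.71145629882812), 22.750974655151367)
0.95 [217.2, 237.2, 248.3, 270.4]
[0.6642 0.2974 0.5158 0.1987] -2.253199784811641
[0.6643 0.2977 0.5256 0.1976] -2.2490916437906137
[0.6645 0.2971 0.4999 0.1985] -2.249447627176271
iou 0.8042930866844507 0.6922018743014359 col err 4.758826285869623 [[374.90044962  56.77277347]]
lens [[0.62245664 0.27367992 0.19871181]] yaw 0.5158480601010156
```

View pics/head.png

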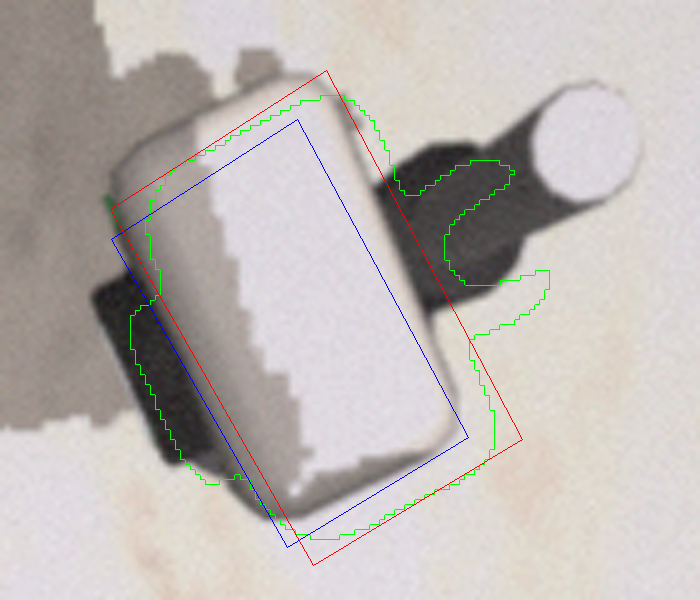

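The enlarged view shows that the lens barrel's front edge runs from (95,297) to (165,462), the column top is centred at (587,141), and the head's edges tilt about 22°. The network mask is sloppy here, so I'll solve geometrically from these points.

```bash
python3 - <<'E'
from h import *
from workcell import read_camera
z=dict(np.load("pics/w2.npz"))
P=lambda L,h:at_z(z,np.array(L)/5+[254.6,24.6],h,z)
A=P([[587,141]],.301)[0];print("axis",A)
for h in(.18,.19,.2,.21,.22,.23):
    B=P([[95,297],[165,462]],h);d=B[0]-B[1];yaw=np.arctan2(-d[0],d[1]);u=np.array([np.cos(yaw),np.sin(yaw),0]);v=np.array([-u[1],u[0],0])
    m=B.mean(0)-A
    t=h+.023;R_=P([[345,95],[455,385]],t);d=R_[0]-R_[1];y2=np.arctan2(-d[0],d[1])
    E1=P([[355,488]],t-.01)[0];E2=P([[207,115]],t-.01)[0]
    L_=P([[125,235],[235,480]],t-.01);d=L_[0]-L_[1];y3=np.arctan2(-d[0],d[1])
    dv=P([[285,517],[425,460]],t-.01);d=dv[1]-dv[0];y4=np.arctan2(d[1],d[0])
    print(h,"yaw",round(yaw,3),round(y2,3),round(y3,3),round(y4,3),"lens fwd",round(m@u,4),"lat",round(m@v,4),"len",(E2-E1)@v,"mid",((E1+E2)/2-A)@v,"back",(R_.mean(0)-A)@u,"front",(L_.mean(0)-A)@u)
    Lc=A+(-.048)*u+np.array([0,0,h-.301]);print("   lens",Lc.round(4))
p=read_camera("side")
for h in(.18,.2,.22): print(h,[proj(p,pose(A[0],A[1],.37)([[-.028,0,h]])).round(1).tolist(), proj(p,[A]).round(1).tolist(),proj(p,A-[0,0,.301]).round(1).tolist()])
c=cv2.resize(p["color"][215:325,190:290],None,fx=5,fy=5,interpolation=cv2.INTER_CUBIC);cv2.imwrite("pics/sz.png",c[:,:,::-1])
E
```

```text
axis [0.66241929 0.29957666 0.301     ]
0.18 yaw 0.387 0.388 0.416 0.354 lens fwd -0.058 lat -0.0011 len 0.06922562789185713 mid -0.0006369028114647634 back -0.006608694198666736 front -0.04838859792779589
   lens [0.618  0.2814 0.18  ]
0.19 yaw 0.387 0.388 0.416 0.354 lens fwd -0.0581 lat -0.0013 len 0.06710906922072665 mid -0.0008302018654702259 back -0.008399286927806709 front -0.048847032106806555
   lens [0.618  0.2814 0.19  ]
0.2 yaw 0.387 0.388 0.416 0.354 lens fwd -0.0583 lat -0.0014 len 0.06499251054959615 mid -0.0010235009194755652 back -0.010189879656946786 front -0.04930546628581725
   lens [0.618  0.2814 0.2   ]
0.21 yaw 0.387 0.388 0.416 0.354 lens fwd -0.0584 lat -0.0016 len 0.06287595187846567 mid -0.0012167999734810885 back -0.011980472386086738 front -0.049763900464827815
   lens [0.618  0.2814 0.21  ]
0.22 yaw 0.387 0.388 0.416 0.354 lens fwd -0.0586 lat -0.0018 len 0.06075939320733518 mid -0.0014100990274865735 back -0.013771065115226733 front -0.05022233464383848
   lens [0.618  0.2814 0.22  ]
0.23 yaw 0.387 0.388 0.416 0.354 lens fwd -0.0588 lat -0.0019 len 0.05864283453620479 mid -0.0016033980814919493 back -0.015561657844366687 front -0.05068076882284918
   lens [0.618  0.2814 0.23  ]
0.18 [[[236.6, 258.1]], [[219.3, 224.7]], [[232.5, 301.4]]]
0.2 [[[235.8, 252.8]], [[219.3, 224.7]], [[232.5, 301.4]]]
0.22 [[[235.0, 247.3]], [[219.3, 224.7]], [[232.5, 301.4]]]
```

View pics/sz.png

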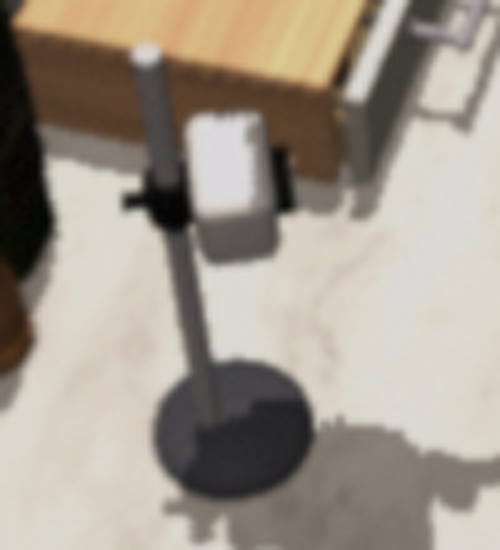

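```bash
python3 - <<'E'
from h import *
from workcell import read_camera,masks_of
p=read_camera("side")
for h in(.19,.195,.2,.205,.21):
    q=proj(p,pose(.6624,.2996,.388)(box(-.048,-.008,-.033,.033,h-.023,h+.023)));print(h,((q-[190,215])*5+2.5).min(0).round(),((q-[190,215])*5+2.5).max(0).round())
E
```

```text
0.19 [184. 118.] [283. 291.]
0.195 [183. 111.] [283. 285.]
0.2 [182. 104.] [282. 278.]
0.205 [181.  97.] [281. 272.]
0.21 [180.  90.] [280. 265.]
```

Call:
{"api": "drive_tool", "payload": {
  "rows": [
    [0,0,0,-0.0278,-0.002,0.026,0.3],
    [0,0,0,-0.0278,-0.002,0.026,0.3],
    [0,0,0,-0.0278,-0.002,0.026,0.3],
    [0,0,0,-0.0278,-0.002,0.026,0.3],
    [0,0,0,-0.0278,-0.002,0.026,0.3],
    [0,0,0,-0.0278,-0.002,0.026,0.3],
    [0,0,0,-0.0278,-0.002,0.026,0.3],
    [0,0,0,-0.0278,-0.002,0.026,0.3]
  ]
}}

```text
time: 6.15
tool_pos: [0.5766, -0.0217, 0.1705]
tcp_rot: [2.254, 2.187, 0.001]
wrist_force: [0.2, 0.1, 0.3]
width: 0.299
grip_force: 0.0
```

Call:
{"api": "drive_tool", "payload": {
  "rows": [
    [0,0,0,0,0,0,0.3],
    [0,0,0,0,0,0,0.3]
  ]
}}

```text
time: 6.32
tool_pos: [0.5751, -0.0216, 0.1691]
tcp_rot: [-2.256, -2.182, 0.004]
wrist_force: [0.2, 0.4, -0.6]
width: 0.303
grip_force: 0.0
```

```bash
python3 w.py w3 drawer_handle
```

```text
6.3167 [ 0.5751 -0.0216  0.1691] [-2.256 -2.182  0.004] q [-0.08  0.13  1.88  0.    1.13 -0.05] 0.3033112001932197 0.0
drawer_handle 0.65 [279.8, 0.0, 387.4, 308.8]
```

View pics/w3.png

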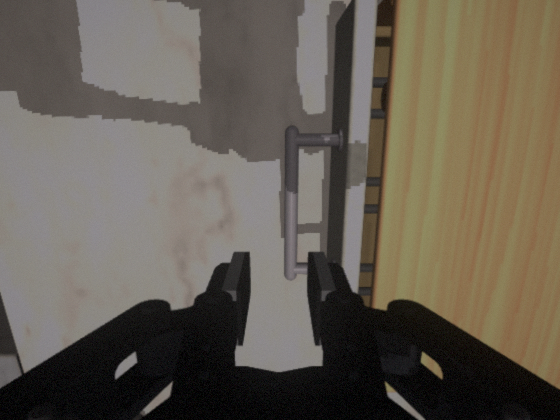

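The bar shows from (292,130) to (290,277), with the drawer's front top edge at columns of about 350–368. I'll work out the offset.

```bash
python3 - <<'E'
from h import *
z=dict(np.load("pics/w3.npz"))
B=at_z(z,[[292,140],[290.5,269]],.06,z);print("posts",B,np.linalg.norm(B[1]-B[0]),"mid",B.mean(0),"yaw",np.arctan2(-(B[0]-B[1])[0],(B[0]-B[1])[1]))
print("front edge",at_z(z,[[352,100],[343,250]],.087,z))
E
```

```text
posts [[ 0.58608581  0.02684652  0.06      ]
 [ 0.58259284 -0.07381564  0.06      ]] 0.10072274716322073 mid [ 0.58433932 -0.02348456  0.06      ] yaw -0.03468604348670143
front edge [[ 0.62297622  0.05239868  0.087     ]
 [ 0.61901014 -0.04747979  0.087     ]]
```

Call:
{"api": "drive_tool", "payload": {
  "rows": [
    [0,0,0,-0.002,0.009,0.01,0.3],
    [0,0,0,0,0,0.023,0.3],
    [0,0,0,0,0,0.023,0.3],
    [0,0,0,0,0,0.023,0.3],
    [0,0,0,0,0,0.023,0.3],
    [0,0,0,0,0,0.023,0.3],
    [0,0,0,0,0,0,0.3]
  ],
  "force": 40
}}

```text
time: 7.0
tool_pos: [0.5887, -0.0213, 0.0473]
tcp_rot: [2.251, 2.187, 0.005]
wrist_force: [-0.1, -0.8, 1.0]
width: 0.294
grip_force: 0.0
```

Call:
{"api": "drive_tool", "payload": {
  "rows": [
    [0,0,0,0,0,0,0],
    [0,0,0,0,0,0,0],
    [0,0,0,0,0,0,0],
    [0,0,0,0,0,0,0],
    [0,0,0,0,0,0,0],
    [0,0,0,0,0,0,0]
  ],
  "force": 40
}}

```text
time: 7.5
tool_pos: [0.5875, -0.0214, 0.048]
tcp_rot: [2.254, 2.186, 0.005]
wrist_force: [-0.1, 6.8, 5.9]
width: 0.102
grip_force: 39.3
```

The grip on the handle is firm. Now I'll pull.

Call:
{"api": "drive_tool", "payload": {
  "rows": [
    [0,0,0,0,-0.01,0,0],
    [0,0,0,0,-0.02,0,0],
    [0,0,0,0,-0.02,0,0],
    [0,0,0,0,-0.02,0,0],
    [0,0,0,0,-0.02,0,0],
    [0,0,0,0,-0.02,0,0],
    [0,0,0,0,-0.02,0,0],
    [0,0,0,0,-0.015,0,0]
  ]
}}

```text
time: 8.17
tool_pos: [0.4421, -0.0165, 0.048]
tcp_rot: [2.256, 2.185, 0.009]
wrist_force: [3.2, 11.2, 5.5]
width: 0.097
grip_force: 41.4
```

Call:
{"api": "drive_tool", "payload": {
  "rows": [
    [0,0,0,0,-0.005,0,0],
    [0,0,0,0,-0.004,0,0],
    [0,0,0,0,-0.004,0,0],
    [0,0,0,0,0,0,0],
    [0,0,0,0,0,0,0]
  ]
}}

```text
time: 8.58
tool_pos: [0.4292, -0.0161, 0.0479]
tcp_rot: [-2.256, -2.185, -0.007]
wrist_force: [-0.9, 10.5, 8.7]
width: 0.096
grip_force: 41.8
```

Moved 0.158 so far and the stop isn't reached. I'll keep pulling gently until it pushes back.

Call:
{"api": "drive_tool", "payload": {
  "rows": [
    [0,0,0,0,-0.003,0,0],
    [0,0,0,0,-0.003,0,0],
    [0,0,0,0,-0.002,0,0],
    [0,0,0,0,-0.002,0,0],
    [0,0,0,0,0,0,0],
    [0,0,0,0,0,0,0]
  ]
}}

```text
time: 9.08
tool_pos: [0.4262, -0.016, 0.0481]
tcp_rot: [2.25, 2.178, 0.024]
wrist_force: [20.3, 12.1, -16.5]
width: 0.097
grip_force: 39.5
```

Call:
{"api": "drive_tool", "payload": {
  "rows": [
    [0,0,0,0,0.006,0,0],
    [0,0,0,0,0,0,0.3],
    [0,0,0,0,0,0,0.3],
    [0,0,0,0,0,0,0.3],
    [0,0,0,0,0,-0.01,0.3],
    [0,0,0,0,0,-0.03,0.3],
    [0,0,0,0,0,-0.03,0.3],
    [0,0,0,0,0,-0.04,0.3]
  ]
}}

```text
time: 9.75
tool_pos: [0.4213, -0.0179, 0.1557]
tcp_rot: [-2.253, -2.184, 0.006]
wrist_force: [1.0, -0.2, 0.1]
width: 0.297
grip_force: 0.0
```

Call:
{"api": "drive_tool", "payload": {
  "rows": [
    [0,0,0,0,0,-0.04,0.3],
    [0,0,0,0,0,-0.04,0.3],
    [0,0,0,0,0,-0.02,0.3],
    [0,0,0,0,0.03,0,0.3],
    [0,0,0,0,0.04,0,0.6],
    [0,0,0,0,0.04,0,0.6],
    [0,0,0,0,0.03,0,0.6],
    [0,0,0,0,0,0,0.6]
  ]
}}

```text
time: 10.42
tool_pos: [0.5681, -0.0227, 0.2562]
tcp_rot: [2.254, 2.186, 0.002]
wrist_force: [0.7, -1.1, -0.1]
width: 0.599
grip_force: 0.0
```

Call:
{"api": "drive_tool", "payload": {
  "rows": [
    [0,0,-7,0,0,0,0.6],
    [0,0,-7,0,0,0,0.6],
    [0,0,-7,0,0,0,0.6],
    [0,0,-7,0,0,0,0.6],
    [0,0,-7,0,0,0,0.6],
    [0,0,-7,0,0,0,0.6],
    [0,0,-7,0,0,0,0.6],
    [0,0,-7,0,0,0,0.6]
  ]
}}

```text
time: 11.08
tool_pos: [0.5627, -0.0224, 0.2567]
tcp_rot: [-0.955, -2.992, 0.001]
wrist_force: [0.0, -0.2, -0.0]
width: 0.601
grip_force: 0.0
```

Call:
{"api": "drive_tool", "payload": {
  "rows": [
    [0,0,-7,0,0,0,0.6],
    [0,0,-7,0,0,0,0.6],
    [0,0,-7,0,0,0,0.6],
    [0,0,-7,0,0,0,0.6],
    [0,0,-6,0,0,0,0.6],
    [0,0,0,0,0,0,0.6],
    [0,0,0,0,0,0,0.6]
  ]
}}

```text
time: 11.67
tool_pos: [0.5631, -0.0223, 0.2566]
tcp_rot: [-0.053, -3.141, 0.0]
wrist_force: [0.4, 0.1, -0.2]
width: 0.598
grip_force: 0.0
```

```bash
python3 w.py w4 spice_jar salt_shaker glass_bottle jar_cap
```

```text
11.6667 [ 0.5631 -0.0223  0.2566] [-0.053 -3.141  0.   ] q [-0.08  0.04  1.81 -0.    1.29 -1.62] 0.5980392280453711 0.0
spice_jar 0.67 [174.8, 124.6, 228.0, 232.9]
salt_shaker 0.69 [259.2, 147.7, 298.5, 234.5]
glass_bottle 0.67 [330.9, 111.7, 383.3, 242.4]
glass_bottle 0.55 [0.0, 2.2, 37.2, 50.5]
jar_cap 0.6 [175.1, 124.4, 229.8, 236.2]
```

View pics/w4.png

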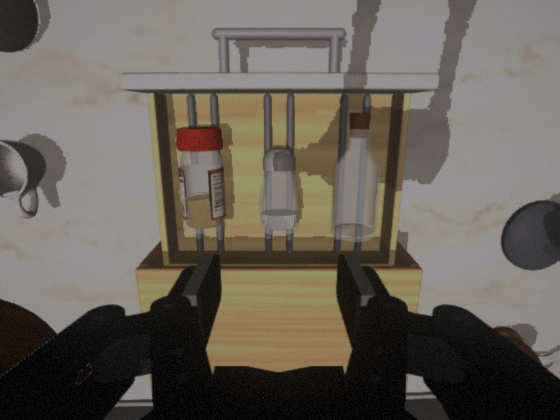

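The drawer is open. The red-capped jar is at columns 179–226, with its cap top at row 127 and base near row 227. That is the -y lane. The shaker is at (280,190), the bottle at (355,180), and the drawer's side wall is at column 165.

```bash
python3 - <<'E'
from h import *
z=dict(np.load("pics/w4.npz"))
q=lambda L,h:at_z(z,L,h,z).round(4)
c,b=q([[200,128],[204.5,227]],.044);print("cap",c,"base",b,"len",np.linalg.norm(c-b),"mid",(c+b)/2,"yaw of -axis",np.arctan2(*(b-c)[[1,0]]))
print("sides",q([[180,185],[226,185]],.044))
print("jar width cap",q([[177,138],[222,138]],.044),q([[183,215],[226,215]],.044))
print("wall top inner",q([[168,180],[163,180],[154,180]],.054),"shaker left",q([[261,190]],.044))
print("front edge inner",q([[200,90]],.087),q([[280,34]],.06), "base row", q([[280,34]],.06))
n=2*np.arctan2(z["tcp_rot"][1],z["tcp_rot"][0]);print("tool x ang",np.degrees(n)%360)
print("TCP px",proj(z,[z["tool_pos"]],z))
E
```

```text
cap [ 0.5086 -0.0988  0.044 ] base [ 0.613  -0.1039  0.044 ] len 0.10452449473687968 mid [ 0.5608  -0.10135  0.044  ] yaw of -axis -0.04881177160068616
sides [[ 0.5659 -0.1253  0.044 ]
 [ 0.5676 -0.0771  0.044 ]]
jar width cap [[ 0.5175 -0.123   0.044 ]
 [ 0.5192 -0.0776  0.044 ]] [[ 0.5987 -0.1257  0.044 ]
 [ 0.6002 -0.0796  0.044 ]]
wall top inner [[ 0.5583 -0.134   0.054 ]
 [ 0.5581 -0.1391  0.054 ]
 [ 0.5578 -0.1482  0.054 ]] shaker left [[ 0.5742 -0.0408  0.044 ]]
front edge inner [[ 0.475  -0.0864  0.087 ]] [[ 0.4282 -0.0162  0.06  ]] base row [[ 0.4282 -0.0162  0.06  ]]
tool x ang 178.06702929052173
TCP px [[278.25975114 269.89940745]]
```

Call:
{"api": "drive_tool", "payload": {
  "rows": [
    [0,0,0,0,-0.02,0.02,0.63],
    [0,0,0,0,-0.02,0.02,0.63],
    [0,0,0,0,-0.02,0.02,0.63],
    [0,0,0,-0.0007,-0.0187,0.03,0.63],
    [0,0,0,0,0,0.03,0.63],
    [0,0,0,0,0,0.025,0.63],
    [0,0,0,0,0,0,0.63],
    [0,0,0,0,0,0,0.63]
  ]
}}

```text
time: 12.58
tool_pos: [0.5606, -0.1005, 0.1097]
tcp_rot: [-0.049, -3.137, -0.001]
wrist_force: [-0.0, 0.4, -0.3]
width: 0.63
grip_force: 0.0
```

```bash
python3 w.py w5 spice_jar; python3 - <<'E'
from h import *
z=dict(np.load("pics/w5.npz"))
i=cv2.cvtColor(z["color"],cv2.COLOR_RGB2HSV).astype(int)
red=((i[...,0]<8)|(i[...,0]>172))&(i[...,1]>120)&(i[...,2]>50)
n,l,st,c=cv2.connectedComponentsWithStats(red.astype(np.uint8));k=1+st[1:,4].argmax();print("red",st[k],c[k])
x,y,w,h=st[k,:4]
print(at_z(z,[[x,y+h/2],[x+w,y+h/2],[x+w/2,y]],.044,z).round(4))
for p in([.561,-.101,.044],[.561,-.101+.0225,.044],[.561,-.101-.0225,.044]): print(proj(z,[p],z).round(1))
E
```

```text
12.5833 [ 0.5606 -0.1005  0.1097] [-4.900e-02 -3.137e+00 -1.000e-03] q [-0.22  0.18  1.95  0.    1.02 -1.76] 0.6304395970380731 0.0
spice_jar 0.63 [236.4, 137.6, 314.5, 314.7]
red [ 238  140   76   43 2815] [275.88277087 161.42877442]
[[ 0.5203 -0.1234  0.044 ]
 [ 0.5217 -0.0777  0.044 ]
 [ 0.5083 -0.1001  0.044 ]]
[[277.4 224.7]]
[[313.  223.6]]
[[241.8 225.8]]
```

Call:
{"api": "drive_tool", "payload": {
  "rows": [
    [0,0,0,0,-0.001,0.017,0.63],
    [0,0,0,0,0,0.018,0.63],
    [0,0,0,0,0,0.018,0.63],
    [0,0,0,0,0,0.018,0.63],
    [0,0,0,0,0,0.017,0.63],
    [0,0,0,0,0,0,0.63]
  ]
}}

```text
time: 13.18
tool_pos: [0.5628, -0.1005, 0.0233]
tcp_rot: [0.048, 3.141, 0.002]
wrist_force: [-0.2, 4.5, -3.7]
width: 0.628
grip_force: 2.2
```

Call:
{"api": "drive_tool", "payload": {
  "rows": [
    [0,0,0,0,0,0,0.3],
    [0,0,0,0,0,0,0.3],
    [0,0,0,0,0,0,0.3],
    [0,0,0,0,0,0,0.3]
  ],
  "force": 40
}}

```text
time: 13.52
tool_pos: [0.5634, -0.1022, 0.0249]
tcp_rot: [0.048, 3.139, -0.001]
wrist_force: [-0.1, 0.1, 0.3]
width: 0.492
grip_force: 42.7
```

Call:
{"api": "drive_tool", "payload": {
  "rows": [
    [0,0,0,0,0,-0.01,0.3],
    [0,0,0,0,0,-0.02,0.3],
    [0,0,0,0,0,-0.03,0.3],
    [0,0,0,0,0,-0.03,0.3],
    [0,0,0,0,0,-0.03,0.3],
    [0,0,0,0,0,-0.03,0.3],
    [0,0,0,0,0,-0.02,0.3],
    [0,0,0,0,0,0,0.3]
  ]
}}

```text
time: 14.18
tool_pos: [0.5659, -0.1027, 0.2008]
tcp_rot: [0.048, 3.13, -0.004]
wrist_force: [2.0, 0.1, -0.6]
width: 0.491
grip_force: 42.6
```

```bash
python3 w.py w6 spice_jar; cat > red.py <<'E'
import sys
from h import *
z=dict(np.load(f"pics/{sys.argv[1]}.npz"))
i=cv2.cvtColor(z["color"],cv2.COLOR_RGB2HSV).astype(int)
red=((i[...,0]<8)|(i[...,0]>172))&(i[...,1]>120)&(i[...,2]>50)
n,l,st,c=cv2.connectedComponentsWithStats(red.astype(np.uint8));k=1+st[1:,4].argmax();print("red",st[k],c[k])
m=(l==k)
h=z["tool_pos"][2]+.0195
x,y,w,hh=st[k,:4]
def tool(P):
    return (P-z["tool_pos"])@R.from_rotvec(z["tcp_rot"]).as_matrix()
for r in(10,20,30):
    cc=np.where(m[y+r])[0];print("row",y+r,cc.min(),cc.max(),tool(at_z(z,[[cc.min(),y+r],[cc.max()+1,y+r]],h,z)).round(4).tolist())
print("top",tool(at_z(z,[[x+w/2,y]],h,z)).round(4))
E
python3 red.py w6
```

```text
14.1833 [ 0.5659 -0.1027  0.2008] [ 0.048  3.13  -0.004] q [-0.22  0.09  1.86 -0.    1.18 -1.76] 0.491269105032181 42.61975223198533
spice_jar 0.58 [215.7, 142.3, 344.0, 370.4]
red [ 216  152  127   76 8291] [278.7494874  190.64105657]
row 162 219 340 [[0.0516, -0.0209, -0.02], [0.0516, 0.0222, -0.0201]]
row 172 219 340 [[0.048, -0.0211, -0.02], [0.048, 0.0224, -0.0201]]
row 182 216 342 [[0.0443, -0.0224, -0.02], [0.0443, 0.0233, -0.0201]]
top [[ 0.0551  0.0005 -0.0201]]
```

Call:
{"api": "drive_tool", "payload": {
  "rows": [
    [0,0,0,0.006,0.015,0,0.3],
    [0,0,0,0.0125,0.03,0,0.3],
    [0,0,0,0.0125,0.03,0,0.3],
    [0,0,0,0.0125,0.03,0,0.3],
    [0,0,0,0.0125,0.03,0,0.3],
    [0,0,0,0.0125,0.03,0,0.3],
    [0,0,0,0.0125,0.03,0,0.3],
    [0,0,0,0.0125,0.03,0,0.3]
  ]
}}

```text
time: 14.95
tool_pos: [0.4725, 0.1275, 0.1909]
tcp_rot: [-0.048, -3.137, 0.001]
wrist_force: [1.1, -0.8, -1.9]
width: 0.488
grip_force: 42.6
```

Call:
{"api": "drive_tool", "payload": {
  "rows": [
    [0,0,0,0.0125,0.03,0,0.3],
    [0,0,0,0.0125,0.03,0,0.3],
    [0,0,0,0.006,0.015,0,0.3],
    [0,0,-6,0,0,0,0.3],
    [0,0,-6,0,0,0,0.3],
    [0,0,-6,0,0,0,0.3],
    [0,0,-6,0,0,0,0.3],
    [0,0,0,0,0,0,0.3]
  ]
}}

```text
time: 15.62
tool_pos: [0.4446, 0.2019, 0.191]
tcp_rot: [0.61, -3.077, 0.001]
wrist_force: [-0.3, 0.3, -0.4]
width: 0.493
grip_force: 42.6
```

Call:
{"api": "drive_tool", "payload": {
  "rows": [
    [0,0,0,0,0,0,0.3],
    [0,0,0,0,0,0,0.3]
  ]
}}

```text
time: 15.78
tool_pos: [0.4457, 0.2018, 0.192]
tcp_rot: [0.602, -3.081, 0.0]
wrist_force: [-0.5, -0.0, -1.4]
width: 0.495
grip_force: 42.6
```

```bash
cat > err.py <<'E'
from h import *
from workcell import status
s=status.read_state();M=R.from_rotvec(s["tcp_rot"]).as_matrix();print(s["time"],np.round(s["tool_pos"],4),"q",np.round(s["q"],2),s["grip_force"],"joint vel",np.abs(s["joint_vel"]).max())
a=.388;u=np.array([np.cos(a),np.sin(a),0]);L=np.array([.618,.2814,.203])
t=L-.151*u-[0,0,.0195];d=(t-s["tool_pos"])@M
W=np.c_[-u,[-u[1],u[0],0],[0,0,-1]]
W[:,1]=np.cross(W[:,2],W[:,0])
print("shift tool",d.round(4),"turn deg",np.degrees(R.from_matrix(M.T@W).as_rotvec()).round(2))
E
python3 err.py
```

```text
15.7833 [0.4457 0.2018 0.192 ] q [ 0.37 -0.06  2.03  0.    1.17 -1.58] 42.61217768071219 joint vel 0.012380226894188752
shift tool [-0.0386  0.0086  0.0084] turn deg [ 0.01 -0.14 -0.11]
```

Call:
{"api": "drive_tool", "payload": {
  "rows": [
    [0,0,0,-0.008,0.0086,0.0084,0.3],
    [0,0,0,-0.01,0,0,0.3],
    [0,0,0,-0.01,0,0,0.3],
    [0,0,0,-0.0106,0,0,0.3],
    [0,0,0,0,0,0,0.3],
    [0,0,0,0,0,0,0.3],
    [0,0,0,0,0,0,0.3]
  ]
}}

```text
time: 16.37
tool_pos: [0.4794, 0.2244, 0.1848]
tcp_rot: [0.606, -3.082, 0.0]
wrist_force: [0.0, -0.4, -1.0]
width: 0.491
grip_force: 42.6
```

```bash
python3 err.py; python3 w.py w7; python3 red.py w7; python3 - <<'E'
from h import *
from workcell import read_camera,masks_of,status
s=status.read_state();M=R.from_rotvec(s["tcp_rot"]).as_matrix();T=lambda P:np.asarray(P)@M.T+s["tool_pos"]
an=np.linspace(0,6.28,30)
cyl=lambda x:T(np.c_[0*an+x,.0225*np.cos(an),-.0195+.0225*np.sin(an)])
out=[]
for n,(x,y,w,h) in (("side",(200,210,100,110)),("top",(130,130,100,110))):
    p=read_camera(n);q=masks_of(p,"spice_jar");print(n,[(a["score"],a["bbox"]) for a in q[:1]])
    C=np.r_[proj(p,cyl(.055)),proj(p,cyl(-.051))];print("pred",C.min(0).round(1),C.max(0).round(1))
    c=cv2.resize(p["color"][y:y+h,x:x+w],None,fx=4,fy=4,interpolation=cv2.INTER_CUBIC)
    for e in(.055,-.051): cv2.polylines(c,[((proj(p,cyl(e))-[x,y]+.5)*4).round().astype(int)],True,(0,255,0) if e>0 else (0,0,255),1)
    if n=="top": c=cv2.convertScaleAbs(c,alpha=1.5)
    out.append(c)
cv2.imwrite("pics/final.png",np.hstack(out)[:,:,::-1])
E
```

```text
16.3667 [0.4794 0.2244 0.1848] q [ 0.39  0.02  1.97 -0.    1.15 -1.57] 42.562450342811644 joint vel 0.014006988080433812
shift tool [0.0012 0.0003 0.0013] turn deg [-0.   -0.04  0.01]
16.3667 [0.4794 0.2244 0.1848] [ 0.606 -3.082  0.   ] q [ 0.39  0.02  1.97 -0.    1.15 -1.57] 0.4912065837459743 42.562450342811644
red [ 216  148  127   80 8653] [279.0990408  189.10666821]
row 158 218 340 [[0.0529, -0.0214, -0.0195], [0.0529, 0.0222, -0.0195]]
row 168 219 340 [[0.0493, -0.0212, -0.0195], [0.0493, 0.0224, -0.0195]]
row 178 218 340 [[0.0457, -0.0217, -0.0195], [0.0457, 0.0226, -0.0195]]
top [[ 0.0564  0.0004 -0.0195]]
side [(0.8, [284.3, 233.8, 328.9, 256.8])]
pred [282.9 231.3] [328.8 254.7]
top [(0.21, [228.1, 115.8, 341.4, 273.3])]
pred [166.3 212.6] [196.1 259.9]
```

View pics/final.png

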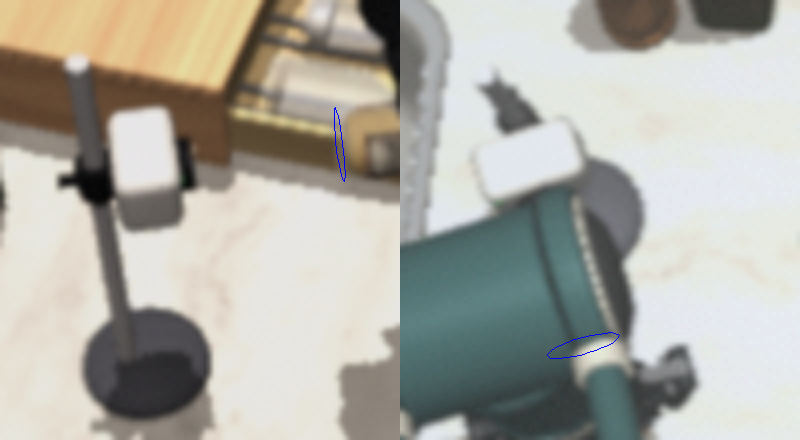

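The side crop shows the jar base at about crop x=345, within a few pixels of the predicted base outline. The arm covers the jar in the top view. I'll check pitch and height numerically from the red cap and the jar mask in the side view.

```bash
cat > chk.py <<'E'
from h import *
from workcell import read_camera,masks_of,status
s=status.read_state();M=R.from_rotvec(s["tcp_rot"]).as_matrix();T=lambda P:np.asarray(P)@M.T+s["tool_pos"]
an=np.linspace(0,6.28,30)
cyl=lambda x,p=0,dz=0:T(np.c_[(0*an+x),.0225*np.cos(an),-.0195+dz+.0225*np.sin(an)]@R.from_euler("y",p).as_matrix().T)
p=read_camera("side");ms=[]
for k in range(4):
    p=read_camera("side");q=[a for a in masks_of(p,"spice_jar") if a["score"]>.5 and a["bbox"][0]>270]
    if q: ms.append(q[0]["mask"]);print(q[0]["bbox"],round(q[0]["score"],2))
i=cv2.cvtColor(p["color"],cv2.COLOR_RGB2HSV).astype(int)
red=((i[...,0]<8)|(i[...,0]>170))&(i[...,1]>110)&(i[...,2]>40);red[:220]=0;red[275:]=0;red[:,:300]=0;red[:,345:]=0
y,x=np.where(red);print("red n",len(x),x.min(),x.max(),y.min(),y.max(),"c",x.mean(),y.mean())
h=hullmask(p,np.r_[cyl(.055),cyl(.037)]);yy,xx=np.mgrid[:420,:560];print("pred cap bbox",np.r_[proj(p,cyl(.055)),proj(p,cyl(.037))].min(0),np.r_[proj(p,cyl(.055)),proj(p,cyl(.037))].max(0),"c",(xx*h).sum()/h.sum(),(yy*h).sum()/h.sum())
for r in range(232,262,2): print(r,"".join("R" if red[r,c] else ("j" if ms and ms[-1][r,c] else ".") for c in range(278,336)))
print("px/mm along axis",proj(p,T([[0,0,-.0195],[.01,0,-.0195],[0,.01,-.0195],[0,0,-.0095]])).round(2).tolist())
v=i[...,2];print("col profile @x=290",v[226:264,292].tolist()," @x=300",v[226:264,300].tolist());print("row @244",v[244,272:300].tolist(),i[244,272:300,1].tolist())
E
python3 chk.py
```

```text
[282.2, 233.2, 325.7, 255.0] 0.66
[283.5, 230.4, 327.8, 253.9] 0.65
[281.1, 231.8, 331.0, 256.6] 0.88
[282.1, 230.2, 329.9, 257.3] 0.65
red n 132 318 327 232 249 c 323.07575757575756 240.1439393939394
pred cap bbox [317.7409475  231.24789973] [328.88191708 250.25724186] c 323.169344042838 240.6024096385542
232 .........................................jRRRRRj..........
234 ......................................jjRRRRRRRRR.........
236 .........jjjjjjjjjjjj.................jjjRRRRRRRRj........
238 ......jjjjjjjjjjjjjjjj................jjjRRRRRRRRRj.......
240 ......jjjjjjjjjjjjjjjjj...............jjjjRRRRRRRRj.......
242 ......jjjjjjjjjjjjjjjjjj..............jjjjjRRRRRRRjj......
244 ......jjjjjjjjjjjjjjjjjj..............jjjjjRRRRRRRjj......
246 ......jjjjjjjjjjjjjjjjjj..............jjjjjRRRRRRRjj......
248 ......jjjjjjjjjjjjjjjjjj.............jjjjjRRRRRRRjj.......
250 .......jjjjjjjjjjjjjjjjj..................jjjjj...........
252 .......jjjjjjjjjjjjjjjj...................................
254 ..........jjj.............................................
256 ................................
[... 193 characters left out ...]
87, 242.51], [305.61, 246.01], [304.78, 245.72]]
col profile @x=290 [132, 168, 192, 200, 200, 203, 212, 221, 224, 206, 172, 164, 175, 182, 186, 187, 180, 150, 118, 116, 124, 128, 124, 115, 103, 89, 77, 68, 83, 121, 138, 141, 142, 163, 210, 228, 231, 231]  @x=300 [18, 16, 18, 19, 23, 25, 22, 20, 20, 26, 33, 49, 69, 103, 145, 159, 130, 101, 99, 98, 98, 100, 97, 96, 88, 78, 62, 64, 79, 94, 114, 130, 137, 141, 157, 197, 225, 231]
row @244 [88, 90, 91, 90, 91, 94, 98, 105, 111, 113, 119, 127, 136, 146, 154, 169, 181, 183, 171, 136, 118, 124, 125, 119, 112, 109, 109, 107] [110, 110, 109, 110, 106, 111, 112, 107, 103, 102, 101, 90, 71, 61, 70, 88, 101, 106, 107, 101, 80, 66, 63, 62, 59, 61, 58, 60]
```

The cap and jar body match the prediction within 0.5 px, so the jar is level. I'll sharpen the lens height from the side picture before the last small correction.

```bash
python3 - <<'E'
from h import *
from workcell import read_camera
p=read_camera("side")
g=np.mean([read_camera("side")["color"].astype(float).mean(2) for _ in range(4)],0)
for c in(231,234,237,240,243): print(c,g[230:274,c].round().astype(int).tolist())
def swept(z,r):
    o=[]
    for b in box(-.048+r,-.008-r,-.033+r,.033-r,z-.023+r,z+.023-r):
        d=np.random.default_rng(0).normal(size=(150,3));o+=list(b+r*d/np.linalg.norm(d,axis=1)[:,None])
    return pose(.6624,.2996,.388)(o)
for z in(.195,.2,.205):
    m=hullmask(p,swept(z,.008));print(z,[(c,np.where(m[:,c]>.5)[0][[0,-1]].tolist(),round(m[:,c].sum(),1),round((m[:,c]*np.arange(420)).sum()/m[:,c].sum(),2)) for c in(231,234,237,240,243)])
E
```

```text
231 [75, 68, 69, 73, 74, 75, 83, 131, 200, 227, 231, 231, 231, 231, 231, 231, 231, 231, 230, 231, 231, 231, 230, 231, 230, 228, 219, 194, 153, 116, 100, 97, 96, 94, 94, 98, 118, 163, 212, 226, 227, 227, 225, 219]
234 [73, 68, 67, 70, 72, 74, 97, 158, 211, 229, 231, 231, 231, 231, 231, 231, 231, 230, 231, 231, 231, 231, 231, 231, 230, 228, 217, 186, 145, 113, 101, 98, 96, 95, 94, 93, 93, 128, 200, 225, 229, 229, 229, 228]
237 [86, 70, 65, 68, 72, 76, 117, 191, 224, 230, 231, 231, 231, 231, 231, 231, 231, 231, 231, 231, 231, 230, 231, 231, 230, 224, 205, 169, 126, 103, 98, 96, 94, 93, 93, 92, 104, 154, 210, 227, 229, 229, 229, 229]
240 [103, 82, 72, 68, 70, 77, 114, 182, 216, 225, 227, 227, 228, 229, 230, 230, 230, 230, 230, 231, 230, 230, 231, 230, 228, 216, 181, 142, 112, 98, 95, 94, 93, 93, 91, 92, 117, 180, 219, 228, 229, 229, 229, 229]
243 [137, 94, 72, 66, 69, 71, 72, 75, 82, 88, 99, 110, 116, 124, 127, 130, 148, 166, 177, 185, 190, 194, 198, 199, 193, 175, 141, 106, 92, 89, 89, 89, 89, 89, 90, 103, 152, 209, 226, 228, 226, 225, 225, 225]
0.195 [(231, [240, 269], np.float32(30.2), np.float64(254.25)), (234, [239, 269], np.float32(30.8), np.float64(254.12)), (237, [239, 269], np.float32(30.8), np.float64(253.85)), (240, [239, 268], np.float32(30.5), np.float64(253.5)), (243, [244, 268], np.float32(25.2), np.float64(255.63))]
0.2 [(231, [238, 268], np.float32(30.4), np.float64(252.94)), (234, [238, 268], np.float32(30.9), np.float64(252.81)), (237, [238, 267], np.float32(30.9), np.float64(252.47)), (240, [237, 267], np.float32(30.6), np.float64(252.21)), (243, [243, 266], np.float32(24.9), np.float64(254.48))]
0.205 [(231, [237, 266], np.float32(30.7), np.float64(251.59)), (234, [237, 266], np.float32(30.8), np.float64(251.37)), (237, [236, 266], np.float32(30.8), np.float64(251.03)), (240, [236, 265], np.float32(30.4), np.float64(250.81)), (243, [243, 265], np.float32(23.2), np.float64(253.73))]
```

Call:
{"api": "drive_tool", "payload": {
  "rows": [
    [0,0,0,0.001,0,0.0025,0.3],
    [0,0,0,0,0,0,0.3],
    [0,0,0,0,0,0,0.3],
    [0,0,0,0,0,0,0.3],
    [0,0,0,0,0,0,0.3],
    [0,0,0,0,0,0,0.3],
    [0,0,0,0,0,0,0.3],
    [0,0,0,0,0,0,0.3]
  ]
}}

```text
time: 17.98
tool_pos: [0.4784, 0.2241, 0.1824]
tcp_rot: [-0.606, 3.082, -0.0]
wrist_force: [-0.4, 0.2, -0.7]
width: 0.495
grip_force: 42.6
```

```bash
python3 err.py; python3 chk.py | grep -E "^red|pred"; python3 - <<'E'
from h import *
from workcell import read_camera
# drawer still at the stop? handle bar in the top view, expected near x=.426,y=-.016
p=read_camera("top");print("handle expected px",proj(p,[[.427,.039,.06],[.427,-.071,.06]]).round(1).tolist())
g=p["color"].astype(int).mean(2);print([ (c,g[235:290,c].round().astype(int).tolist()) for c in (285,305)])
E
```

```text
17.9833 [0.4784 0.2241 0.1824] q [ 0.39  0.02  1.97 -0.    1.15 -1.57] 42.56276622181758 joint vel 0.001757925868537646
shift tool [ 0.0001  0.0002 -0.0011] turn deg [-0.    0.    0.03]
red n 126 319 327 233 250 c 323.3888888888889 240.9206349206349
pred cap bbox [317.96431905 231.93901793] [329.09405852 250.91930205] c 323.39168638053394 241.2943562014194
handle expected px [[256.2, 267.4], [296.9, 270.5]]
[(285, [97, 102, 106, 107, 106, 107, 107, 104, 106, 110, 116, 117, 119, 119, 126, 145, 156, 157, 157, 142, 92, 64, 72, 94, 117, 147, 156, 156, 156, 156, 156, 149, 129, 128, 135, 116, 101, 107, 123, 148, 156, 156, 157, 157, 157, 157, 157, 157, 156, 156, 156, 155, 156, 155, 156]), (305, [97, 98, 102, 105, 107, 107, 107, 108, 108, 110, 107, 106, 113, 118, 120, 120, 124, 139, 153, 157, 156, 144, 100, 66, 68, 89, 114, 146, 154, 155, 155, 155, 155, 155, 155, 155, 156, 156, 157, 155, 156, 155, 156, 155, 155, 155, 155, 155, 156, 155, 155, 156, 155, 155, 154])]
```

```bash
python3 -c "
from workcell import workorder; print(workorder.finish_job())"
```

```text
the job is handed in; nothing more can be done
None
```

The job is handed in, and no verdict came back: the drawer is open to its stop, and by my measurements the red-capped jar is held still and level, centred on the lens with its base 10 cm from the glass (within a few mm).

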